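# Put the session's bottles back on the perfume organ

### The arm

A 6-joint arm with a two-finger parallel gripper is mounted at the origin on the work surface. World frame = base frame: x ahead of the robot, y to its left, z up, the work surface at z = 0. Lengths are in m, angles in rad, forces in N, time in s.
With the tool pointing down it reaches from about 0.35 to 0.85 m from the base axis. Payload 8.1 kg.
Tool frame: the origin (TCP) lies midway between the tips of the shut fingers; the grasp point (between the pads) lies 19 mm behind it (robot.grip_point_offset is the distance from the TCP to the grasp point, in m); z points along the fingers, y is the line along which they close (so a half turn about z gives the same grasp; the last joint's range is limited). The gripper opens to 93 mm and grips with 3 to 60 N. Pads are 15 mm wide; open, the fingers measure 128 mm over their backs; the gripper's body (75 mm by 188 mm) begins 65 mm behind the grasp point.
Start: joints at [1.208, 0.13, 1.488, -0, 1.523, -0.085], TCP at [0.165, 0.577, 0.219] pointing down, gripper open.
Joint ranges: [-2.96, 2.96], [-0.89, 2.26], [0.02, 2.5], [-1.34, 4.48], [0, 2.73], [-2.66, 2.66]. Speed limits (rad/s): [2.39, 2.39, 2.79, 3.14, 3.14, 3.14].

### API

Orientations are given as a rotation vector (axis times angle).
In Python, from plant import robot, read_camera, job gives the robot as it stands.
- The arm moves only by the shell command python3 -m inch 'ROWS' [FORCE]. ROWS is JSON, one flat list of numbers, 5 for each row, row after row: the shift along the world's x, y, z in mm, then the turn about the world's z in degrees, then the opening in per cent of the stroke, from 0 (shut) to 100 (fully open). In form: [dx, dy, dz, yaw, hand, dx, dy, dz, yaw, hand, ...]. A call has 1 to 10 rows; each row is the pose to reach, as a shift and turn from the pose commanded when the call began; what a row does not reach only later rows make up. A row lasts 1/12 s, in which the tool goes at most 41.7 mm and 7.16 degrees, less where a joint would pass 70% of its speed; a pose out of reach is approached as far as the arm can. A call with a gripper value outside its range is refused whole. The fingers move at their own pace and stop on an object; FORCE is the grip in N (left out, the last holds). Time passes only in rows, so rows that repeat a pose let the fingers close. It gives the time, the measured TCP pose, the force, the opening and the grip force at its end, in the units of the state.
- robot.read_state(): the state, without advancing time (a new reading comes with each control period).
- read_camera(name): name is "side" or "top" or "wrist"; returns a dict with "image" (420x560x3 uint8, blue, green, red), "K" (3x3 intrinsics, pixels), "D" ([k1, k2, p1, p2, k3] as OpenCV has them; the pictures are not rectified), "extrinsics" (4x4, takes a point from world to camera coordinates); the wrist camera has in their place "mount" (4x4, takes a point from camera to tool coordinates, whose origin is the TCP and whose axes are the flange's). Camera axes: x right, y down, z forward; pixel columns grow to the right and rows downward; lengths in m; the calibration is good to about 2 mm. A picture is of the moment at which its call begins: read the wrist's pose just before it. There is no depth.
- job.close_job(): hands the job in; it is judged then, once.
The state is a dict: "t": time; "q": joint angles; "dq": joint speeds; "joint_torque": joint torques, N m; "tool_pos": TCP position; "orientation": TCP orientation; "force": force on the tool from outside, world axes, zero at the start; "wrist_torque": the same for the moment, N m; "opening": finger opening in m; "gripper_force": force on a finger pad.
Only numpy, scipy, OpenCV 4.12 (cv2) and the standard library are available. Lean on these libraries where they do the work, as an engineer would, in place of code of your own. Each camera call takes 0.05 s, during which the arm holds its last target. There are 200 camera calls.

### The job

Clear up after the blending session: put the four colour-coded bottles (yellow, red, green and blue disc on the stopper) back on the organ's lowest step, each standing upright and flat inside the drip coaster of its own colour. Keep the bottles upright and set them down gently, not dropped. Leave the two white-labelled bottles, the one on the desk and the one on the step, where they stand.

Things in the scene. Friction and masses are not known exactly. Their poses are not given: they have to be found in the camera images.
- bottle_yellow: Loose amber glass stoppered apothecary bottle with a yellow band across its label and a yellow disc (25 mm) on top of its black stopper; round, 82 mm tall: straight body 40 mm in diameter up to 46 mm, then shoulder and neck, stopper 29 mm across from 74 mm to the top; about 80 to 155 g. Starts upright on the desk (z = 0). Origin: centre of its underside, z up along the bottle; its yaw is of no consequence.
- bottle_red: Loose amber glass stoppered apothecary bottle with a red band across its label and a red disc (25 mm) on top of its black stopper; round, 82 mm tall: straight body 40 mm in diameter up to 46 mm, then shoulder and neck, stopper 29 mm across from 74 mm to the top; about 80 to 155 g. Starts upright on the desk (z = 0). Origin: centre of its underside, z up along the bottle; its yaw is of no consequence.
- bottle_green: Loose amber glass stoppered apothecary bottle with a green band across its label and a green disc (25 mm) on top of its black stopper; round, 82 mm tall: straight body 40 mm in diameter up to 46 mm, then shoulder and neck, stopper 29 mm across from 74 mm to the top; about 80 to 155 g. Starts upright on the desk (z = 0). Origin: centre of its underside, z up along the bottle; its yaw is of no consequence.
- bottle_blue: Loose amber glass stoppered apothecary bottle with a blue band across its label and a blue disc (25 mm) on top of its black stopper; round, 82 mm tall: straight body 40 mm in diameter up to 46 mm, then shoulder and neck, stopper 29 mm across from 74 mm to the top; about 80 to 155 g. Starts upright on the desk (z = 0). Origin: centre of its underside, z up along the bottle; its yaw is of no consequence.
- coaster_yellow: Yellow round drip coaster, the yellow bottle's place, fixed on the lowest step of the perfume organ (curved stepped shelf around the robot): the step is 35 mm above the desk, 110 mm deep. 68 mm outside diameter, flat floor 60 mm across, 3 mm above the underside, rim 2.5 mm above the floor. Behind, higher steps carry small bottles up to 176 mm above the desk. Origin: centre of its underside, z up.
- coaster_red: Red round drip coaster, the red bottle's place, fixed on the lowest step of the perfume organ (curved stepped shelf around the robot): the step is 35 mm above the desk, 110 mm deep. 68 mm outside diameter, flat floor 60 mm across, 3 mm above the underside, rim 2.5 mm above the floor. Behind, higher steps carry small bottles up to 176 mm above the desk. Origin: centre of its underside, z up.
- coaster_green: Green round drip coaster, the green bottle's place, fixed on the lowest step of the perfume organ (curved stepped shelf around the robot): the step is 35 mm above the desk, 110 mm deep. 68 mm outside diameter, flat floor 60 mm across, 3 mm above the underside, rim 2.5 mm above the floor. Behind, higher steps carry small bottles up to 176 mm above the desk. Origin: centre of its underside, z up.
- coaster_blue: Blue round drip coaster, the blue bottle's place, fixed on the lowest step of the perfume organ (curved stepped shelf around the robot): the step is 35 mm above the desk, 110 mm deep. 68 mm outside diameter, flat floor 60 mm across, 3 mm above the underside, rim 2.5 mm above the floor. Behind, higher steps carry small bottles up to 176 mm above the desk. Origin: centre of its underside, z up.
- trial_bottle: Loose bottle of the same size and shape on the desk, with a plain white label, a white stopper and a white disc on top: a trial blend that stays where it is. Origin: centre of its underside, z up.
- stock_bottle: Loose bottle of the same size and shape on the organ's lowest step (35 mm above the desk), among the coasters, with a plain white label and an all-black stopper: it stays where it is. Origin: centre of its underside, z up.
There are look-alikes about, which are no part of the job. Leave any pink or purple look-alike of the bottle_yellow alone.

How it is judged:
By the outcome, as a careful person would: the job done as asked, in the order asked, and still so for the second after the job is handed in, with the robot touching nothing.
It also fails if it takes over 99 s, if anything falls off the work surface, if the arm or the gripper's body presses on something with over 40 N, if the wrist force passes 120 N, or if a joint passes its speed limit or range.

## Working session

There is one attempt and no reset: what is moved stays moved. The work goes in short steps, Python scripts to look and compute and a shell command to move; the robot and the scene stay as the last step left them, time stands still between calls to the robot, and variables do not carry over. Pictures are saved under pics/ and viewed, at most 14 in all, crops included, and the job is handed in when it is done.

```bash
ls; mkdir -p pics; python3 - <<'E'
from plant import robot, read_camera
import cv2
s=robot.read_state();print(s['t'],s['tool_pos'],s['orientation'],s['opening'],robot.grip_point_offset)
for n in ("top","side"):
    c=read_camera(n);cv2.imwrite(f'pics/{n}0.png',c['image']);print(n,c['K'],c['D'],c['extrinsics'])
E
```

```text
pics
0.0 [0.16430856 0.57646434 0.21758167] [-4.34896549e-01 -3.11090357e+00  2.85340814e-03] 0.0929627842339134 0.0188
top [[493.55402271   0.         281.27157568]
 [  0.         493.55402271 212.77084342]
 [  0.           0.           1.        ]] [-0.06503982  0.          0.          0.          0.        ] [[-0.00220379 -0.99998553 -0.00490679  0.04417151]
 [-0.97727122  0.00319383 -0.21196879  0.47828014]
 [ 0.2119814   0.00432813 -0.97726412  1.14087057]
 [ 0.          0.          0.          1.        ]]
side [[411.18424469   0.         280.81401453]
 [  0.         411.18424469 213.2065973 ]
 [  0.           0.           1.        ]] [0.03514836 0.         0.         0.         0.        ] [[ 0.96621795 -0.25764043  0.00665495 -0.45880783]
 [-0.16460504 -0.63676875 -0.75327999  0.13048947]
 [ 0.19831304  0.72673721 -0.6576663   1.01008322]
 [ 0.          0.          0.          1.        ]]
```

View pics/top0.png

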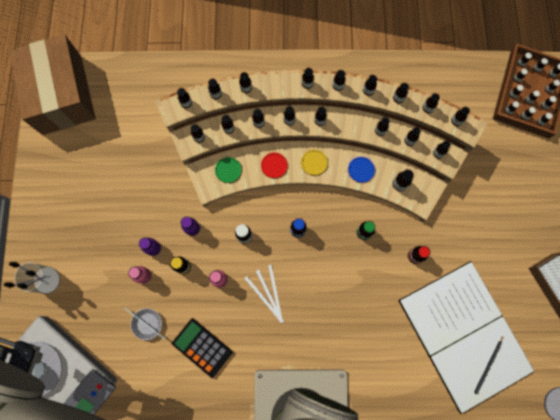

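View pics/side0.png

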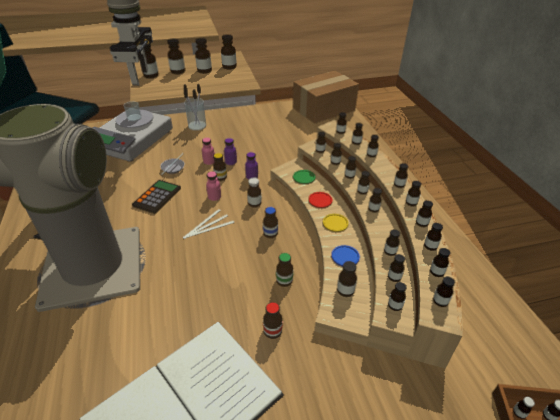

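The top view shows the coasters: green (229,170), red (275,165), yellow (314,162), blue (361,169), with the stock bottle at (404,180). The bottle tops are yellow (180,264), white (243,232), blue (299,227), green (367,230) and red (421,254). The look-alikes are purple at (190,225) and (149,246), pink at (139,274) and (219,278).

```bash
cat > h.py <<'E'
import cv2, numpy as np
def ray(c,px,z,E=None):
    E=c['extrinsics'] if E is None else E
    u=cv2.undistortPoints(np.array([[px]],float),c['K'],np.array(c['D']))[0,0]
    R,t=E[:3,:3],E[:3,3]; o=-R.T@t; d=R.T@np.array([u[0],u[1],1])
    return o+d*(z-o[2])/d[2]
def blob(img,px,col,r):
    h=cv2.cvtColor(img,cv2.COLOR_BGR2HSV).astype(int)
    H={'yellow':24,'red':0,'green':65,'blue':113}[col]
    d=np.abs(h[...,0]-H);d=np.minimum(d,180-d)
    m=((d<{'yellow':6,'green':20}.get(col,10))&(h[...,1]>170)&(h[...,2]>60)).astype(np.uint8)
    k=np.zeros_like(m);cv2.circle(k,tuple(int(v) for v in px),r,1,-1);m*=k
    n,l,s,ce=cv2.connectedComponentsWithStats(m)
    i=1+np.argmax(s[1:,4]);return ce[i],s[i]
E
python3 - <<'E'
from h import *
from plant import read_camera
C=dict(yellow=(180,264),blue=(299,227),green=(367,230),red=(421,254))
K=dict(green=(229,170),red=(275,165),yellow=(314,162),blue=(361,169))
S=dict(yellow=(218,158),blue=(270,212),green=(285,259),red=(272,310))
SK=dict(green=(304,177),red=(320,200),yellow=(335,223),blue=(345,256))
t=read_camera('top');s=read_camera('side')
for nm,c,B,z,r in (('bt',t,C,.082,11),('bs',s,S,.082,10),('kt',t,K,.039,18),('ks',s,SK,.039,18)):
  for k,p in B.items():
    ce,st=blob(c['image'],p,k,r);print(nm,k,ce.round(1),st[2:],ray(c,ce,z).round(4), np.hypot(*ray(c,ce,z)[:2]).round(3))
for nm,p in dict(white=(243,231),pur1=(190,224),pur2=(149,245),pink1=(139,273),pink2=(219,277),stock=(405,176)).items():
    print(nm,ray(t,p,.117 if nm=='stock' else .082).round(3))
E
```

```text
bt yellow [176.4 262.7] [ 12  12 116] [0.3545 0.2854 0.082 ] 0.455
bt blue [298.4 224.5] [12 10 95] [0.4435 0.0026 0.082 ] 0.444
bt green [368.4 226.8] [10  9 69] [ 0.4375 -0.1611  0.082 ] 0.466
bt red [423.5 251.5] [ 12  12 113] [ 0.3785 -0.2875  0.082 ] 0.475
bs yellow [217.9 155.2] [ 9  5 37] [0.356  0.2896 0.082 ] 0.459
bs blue [270.  209.9] [ 8  5 28] [0.4473 0.0057 0.082 ] 0.447Traceback (most recent call last):
  File "<stdin>", line 10, in <module>
  File "h.py", line 14, in blob
    i=1+np.argmax(s[1:,4]);return ce[i],s[i]
        ~~~~~~~~~^^^^^^^^^
    return _wrapfunc(a, 'argmax', axis=axis, out=out, **kwds)
    return bound(*args, **kwds)
ValueError: attempt to get argmax of an empty sequence
```

```bash
python3 - <<'E'
from h import *
from plant import read_camera
K=dict(green=(229,170),red=(275,165),yellow=(314,162),blue=(361,169))
SK=dict(green=(304,177),red=(320,200),yellow=(335,223),blue=(345,256))
t=read_camera('top');s=read_camera('side')
for nm,c,B,z,r in (('kt',t,K,.039,18),('ks',s,SK,.039,18)):
  for k,p in B.items():
    try: ce,st=blob(c['image'],p,k,r)
    except Exception: print(nm,k,'none');continue
    w=ray(c,ce,z);print(nm,k,ce.round(1),st[2:],w.round(4),np.hypot(*w[:2]).round(3),np.degrees(np.arctan2(w[1],w[0])).round(1))
for nm,p in dict(white=(243,231),pur1=(190,224),pur2=(149,245),pink1=(139,273),pink2=(219,277),stock=(405,176)).items():
    print(nm,ray(t,p,.117 if nm=='stock' else .082).round(3))
for k,p in dict(green=(285,259),red=(272,309)).items(): print(k,ray(s,p,.082).round(3))
E
```

```text
kt green [227.9 169.7] [ 24  23 409] [0.5914 0.1758 0.039 ] 0.617 16.6
kt red [273.9 165. ] [ 27  25 530] [0.6031 0.0611 0.039 ] 0.606 5.8
kt yellow [313.9 162.1] [ 26  25 509] [ 0.6103 -0.0388  0.039 ] 0.612 -3.6
kt blue [361.1 169.3] [ 25  24 460] [ 0.5912 -0.1563  0.039 ] 0.611 -14.8
ks green none
ks red [320.  199.3] [ 23  16 290] [0.6048 0.0635 0.039 ] 0.608 6.0
ks yellow [335.1 222.3] [ 25  18 355] [ 0.6121 -0.037   0.039 ] 0.613 -3.5
ks blue [345.2 255. ] [ 26  18 220] [ 0.5943 -0.1527  0.039 ] 0.614 -14.4
white [0.428 0.132 0.082]
pur1 [0.445 0.257 0.082]
pur2 [0.396 0.352 0.082]
pink1 [0.331 0.372 0.082]
pink2 [0.321 0.186 0.082]
stock [ 0.551 -0.245  0.117]
green [ 0.439 -0.167  0.082]
red [ 0.379 -0.29   0.082]
```

```bash
python3 -m inch '[190,-290,-59,-54,80,190,-290,-59,-54,80,190,-290,-59,-54,80,190,-290,-59,-54,80,190,-290,-59,-54,80,190,-290,-59,-54,80,190,-290,-59,-54,80,190,-290,-59,-54,80,190,-290,-59,-54,80,190,-290,-59,-54,80]' 15
cat > look.py <<'E'
import sys;from h import *
from plant import robot,read_camera
from scipy.spatial.transform import Rotation as Rn
s=robot.read_state();c=read_camera('wrist');cv2.imwrite(f'pics/{sys.argv[1]}.png',c['image'])
T=np.eye(4);T[:3,:3]=Rn.from_rotvec(s['orientation']).as_matrix();T[:3,3]=s['tool_pos']
E=np.linalg.inv(T@c['mount'])
y=T[:3,1];print(s['t'],s['tool_pos'].round(4),'axis',np.degrees(np.arctan2(y[1],y[0])).round(1))
p=cv2.projectPoints(np.array([[float(v) for v in sys.argv[3:6]]]),cv2.Rodrigues(E[:3,:3])[0],E[:3,3],c['K'],np.array(c['D']))[0][0,0]
print('predicted',p.round(1))
ce,st=blob(c['image'],p,sys.argv[2],int(sys.argv[6]));print(ce.round(1),st,ray(c,ce,float(sys.argv[5]),E).round(4))
E
python3 look.py w1 yellow .355 .287 .082 80
```

```text
t: 1.13
tool_pos: [0.3559, 0.2837, 0.1588]
orientation: [1.805, 2.57, -0.002]
force: [-0.3, 0.6, -0.0]
opening: 0.0743
gripper_force: 0.0
1.1333 [0.3559 0.2837 0.1588] axis 19.8
predicted [274.8 210.1]
[274.6 210.8] [ 256  193   38   37 1089] [0.355  0.2865 0.082 ]
```

```bash
python3 -m inch '[0,0,-40,0,80,0,0,-75,0,80,0,0,-105,0,80,0,0,-130,0,80,0,0,-145,0,80,0,0,-145,0,80,0,0,-145,0,40,0,0,-145,0,40,0,0,-145,0,40,0,0,-145,0,40]' 15
python3 -m inch '[0,0,0,0,40,0,0,0,0,40,0,0,0,0,40]' 20
```

```text
t: 2.02
tool_pos: [0.3556, 0.288, 0.0163]
orientation: [1.799, 2.574, 0.004]
force: [-0.6, 0.3, -0.9]
opening: 0.0525
gripper_force: 0.0
t: 2.27
tool_pos: [0.3551, 0.2874, 0.0155]
orientation: [1.8, 2.574, 0.002]
force: [-0.9, -1.1, 5.2]
opening: 0.0393
gripper_force: 20.0
```

```bash
python3 -m inch '[0,0,20,0,30,0,0,60,0,30,0,0,100,6,30,10,-15,140,13,30,40,-45,150,20,30,65,-75,150,27,30,90,-110,150,34,30,115,-145,150,41,30,140,-180,150,48,30,165,-210,150,55,30]' 20
python3 -m inch '[25,-30,0,6,30,45,-60,0,11,30,65,-85,0,11,30,80,-105,0,11,30,91,-115,0,11,30,91,-115,0,11,30,91,-115,0,11,30,91,-115,0,11,30]'
python3 look.py w2 yellow .611 -.038 .038 110; python3 -c "
from plant import read_camera;import cv2;cv2.imwrite('pics/s2.png',read_camera('side')['image'])"
```

```text
t: 3.1
tool_pos: [0.5022, 0.0984, 0.1646]
orientation: [-0.503, -3.101, -0.0]
force: [0.3, 0.9, -1.1]
opening: 0.0395
gripper_force: 20.0
t: 3.77
tool_pos: [0.592, -0.0143, 0.1642]
orientation: [-0.212, -3.133, -0.001]
force: [0.0, -0.2, -0.2]
opening: 0.0398
gripper_force: 20.0
3.7667 [ 0.592  -0.0143  0.1642] axis 82.2
predicted [250.2 226.4]
[246.2 215.1] [ 209  187  109   66 3039] [ 0.601  -0.0398  0.038 ]
```

View pics/w2.png

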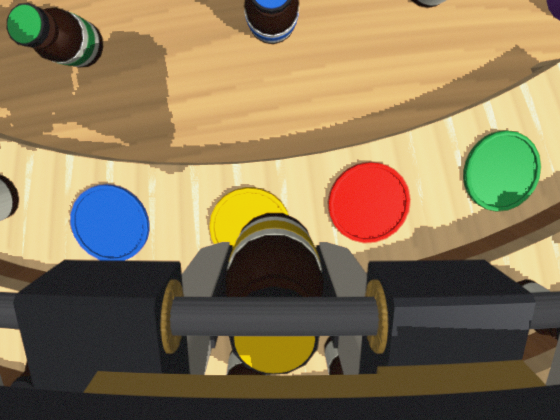

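The wrist view shows the yellow bottle in the hand, with its coaster peeping out at (247,205). The other coasters are clear: blue (110,222), red (369,201), green (502,170).

```bash
python3 - <<'E'
from h import *
from plant import robot,read_camera
from scipy.spatial.transform import Rotation as Rn
s=robot.read_state();c=read_camera('wrist')
T=np.eye(4);T[:3,:3]=Rn.from_rotvec(s['orientation']).as_matrix();T[:3,3]=s['tool_pos']
E=np.linalg.inv(T@c['mount']);print(s['tool_pos'])
for k,p in dict(blue=(110,222),red=(369,201),green=(502,170)).items():
    ce,st=blob(c['image'],p,k,55);print(k,ce.round(1),st[2:],ray(c,ce,.039,E).round(4))
# yellow: fit circle r=.03-.034 to visible outer edge (lower x side) on floor plane
ce,st=blob(c['image'],(247,205),'yellow',60)
h=cv2.cvtColor(c['image'],cv2.COLOR_BGR2HSV).astype(int)
m=((abs(h[...,0]-26)<8)&(h[...,1]>190)&(h[...,2]>110)).astype(np.uint8);pts=[]
for u in range(212,286,4):
    v=np.flatnonzero(m[150:235,u]); 
    if len(v)>4: pts.append(ray(c,(u,150+v[0]),.041,E)[:2])
pts=np.array(pts)
from scipy.optimize import least_squares
r=least_squares(lambda x:np.hypot(*(pts-x[:2]).T)-x[2],[.61,-.038,.033],loss='soft_l1',f_scale=.001)
print(r.x.round(4),len(pts),np.abs(r.fun).mean())
E
```

```text
[ 0.59207472 -0.01390568  0.1645189 ]
blue [109.  222.4] [  77   76 4590] [ 0.5918 -0.1554  0.039 ]
red [368.  201.8] [  81   80 5101] [0.6032 0.0611 0.039 ]
green [508.4 199.3] [ 52  28 398] [0.6172 0.1822 0.039 ]
[ 0.6102 -0.0382  0.0326] 19 0.0001908792096717107
```

```bash
python3 -m inch '[9,-12,0,4,30,18,-24,0,4,30,18,-24,-30,4,30,18,-24,-60,4,30,18,-24,-85,4,30,18,-24,-98,4,30,18,-24,-104,4,30,18,-24,-107,4,30,18,-24,-107,4,30,18,-24,-107,4,30]'; python3 look.py w3 yellow .61 -.038 .12 150
```

```text
t: 4.75
tool_pos: [0.612, -0.0389, 0.0595]
orientation: [0.103, 3.137, -0.0]
force: [-0.3, -0.3, 0.8]
opening: 0.0399
gripper_force: 20.0
4.75 [ 0.612  -0.0389  0.0595] axis 86.3
predicted [279.8 322.8]
[277.9 212.9] [ 215  181  125   72 4959] [ 0.573  -0.0363  0.12  ]
```

```bash
python3 -m inch '[-1,0,-2,0,30,-2,0,-4,0,30,-2,0,-5,0,30,-2,0,-5,0,30]'; python3 -m inch '[0,0,-1,0,30,0,0,-1,0,30,0,0,-1,0,30]'
```

```text
t: 5.13
tool_pos: [0.6091, -0.039, 0.0535]
orientation: [0.103, 3.139, -0.0]
force: [-2.0, 0.3, 4.5]
opening: 0.0399
gripper_force: 20.0
t: 5.38
tool_pos: [0.6092, -0.039, 0.0535]
orientation: [0.103, 3.139, -0.0]
force: [-5.9, 0.7, 12.0]
opening: 0.0396
gripper_force: 20.0
```

```bash
python3 -m inch '[0,0,1,0,30,0,0,1,0,75,0,0,1,0,75,0,0,1,0,75,0,0,1,0,75,0,0,1,0,75,0,0,30,0,75,0,0,70,0,75,0,0,110,0,75,0,0,130,0,75]'; python3 look.py w4 yellow .61 -.038 .12 150
```

```text
t: 6.22
tool_pos: [0.6107, -0.0392, 0.1873]
orientation: [0.103, 3.134, -0.001]
force: [0.9, -0.4, 0.9]
opening: 0.0697
gripper_force: 0.0
6.2167 [ 0.6107 -0.0392  0.1873] axis 86.2
predicted [277.6 218.7]
[277.  196.1] [ 238  156   77   80 3180] [ 0.5948 -0.0374  0.12  ]
```

View pics/w4.png

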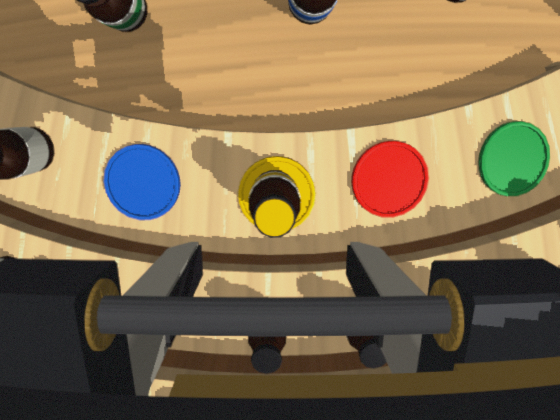

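Yellow stands upright within its coaster, with its disc at (274,217) where predicted. Blue is next.

```bash
python3 -m inch '[-40,10,0,-5,75,-80,20,0,-10,75,-120,30,-10,-10,75,-166,42,-27,-10,75,-166,42,-27,-10,75,-166,42,-27,-10,75,-166,42,-27,-10,75]'; python3 look.py w5 blue .444 .003 .082 80
```

```text
t: 6.85
tool_pos: [0.4429, 0.0031, 0.1548]
orientation: [0.376, 3.118, -0.0]
force: [0.2, 0.1, -0.4]
opening: 0.0698
gripper_force: 0.0
6.85 [0.4429 0.0031 0.1548] axis 76.3
predicted [275.9 219.2]
[275.5 222. ] [ 257  204   38   36 1059] [0.4459 0.0023 0.082 ]
```

```bash
python3 -m inch '[2,0,-40,0,75,2,0,-80,0,75,2,0,-110,0,75,2,0,-130,0,75,2,0,-141,0,75,2,0,-141,0,75,2,0,-141,0,30,2,0,-141,0,30,2,0,-141,0,30,2,0,-141,0,30]' 20
python3 -m inch '[0,0,0,0,30,0,0,0,0,30,0,0,0,0,30]' 20
```

```text
t: 7.73
tool_pos: [0.4463, 0.0029, 0.0153]
orientation: [0.376, 3.116, -0.0]
force: [0.1, -1.1, 1.1]
opening: 0.0477
gripper_force: 0.0
t: 7.98
tool_pos: [0.4458, 0.0031, 0.0148]
orientation: [0.376, 3.117, 0.0]
force: [-0.8, 0.7, 6.3]
opening: 0.0398
gripper_force: 20.0
```

```bash
python3 -m inch '[0,0,20,0,30,0,0,60,0,30,0,0,100,0,30,10,-10,135,0,30,35,-38,140,0,30,62,-67,140,0,30,90,-97,140,0,30,117,-127,140,0,30,146,-158,140,0,30,146,-158,140,0,30]'
python3 -m inch '[0,0,0,0,30,0,0,0,0,30,0,0,0,0,30]'
```

```text
t: 8.82
tool_pos: [0.5928, -0.1599, 0.1505]
orientation: [-0.381, -3.116, 0.002]
force: [0.5, 0.3, -1.9]
opening: 0.0395
gripper_force: 20.0
t: 9.07
tool_pos: [0.5901, -0.154, 0.1538]
orientation: [-0.375, -3.119, -0.0]
force: [0.2, -0.7, -1.2]
opening: 0.0397
gripper_force: 20.0
```

Descend to .056, then ease onto the floor.

```bash
python3 -m inch '[2,-1,-30,0,30,2,-1,-60,0,30,2,-1,-80,0,30,2,-1,-90,0,30,2,-1,-94,0,30,2,-1,-96,0,30,2,-1,-96,0,30,2,-1,-96,0,30]'; python3 -m inch '[0,0,-1,0,30,0,0,-2,0,30,0,0,-3,0,30,0,0,-4,0,30,0,0,-4,0,30]'
```

```text
t: 9.73
tool_pos: [0.594, -0.1562, 0.0597]
orientation: [0.376, 3.116, -0.001]
force: [-0.2, 0.1, -1.5]
opening: 0.0397
gripper_force: 20.0
t: 10.15
tool_pos: [0.5926, -0.1559, 0.0534]
orientation: [-0.376, -3.119, -0.0]
force: [0.5, -1.1, -1.6]
opening: 0.0396
gripper_force: 20.0
```

```bash
python3 -m inch '[0,0,-1,0,30,0,0,-2,0,30,0,0,-2,0,30]'
```

```text
t: 10.4
tool_pos: [0.5929, -0.156, 0.0528]
orientation: [0.376, 3.119, -0.0]
force: [-5.2, 3.0, 8.6]
opening: 0.0395
gripper_force: 20.0
```

```bash
python3 -m inch '[0,0,1,0,30,0,0,1,0,75,0,0,1,0,75,0,0,1,0,75,0,0,1,0,75,0,0,1,0,75,0,0,30,0,75,0,0,70,0,75,0,0,110,0,75,0,0,130,0,75]'; python3 look.py w6 blue .593 -.155 .12 80
python3 -m inch '[-30,0,0,7,75,-70,-2,0,14,75,-110,-4,-10,14,75,-155,-8,-23,14,75,-155,-8,-23,14,75,-155,-8,-23,14,75,-155,-8,-23,14,75]'; python3 look.py w7 green .438 -.163 .082 80
```

```text
t: 11.23
tool_pos: [0.5946, -0.1565, 0.1874]
orientation: [0.376, 3.113, -0.002]
force: [-0.3, -1.0, 1.5]
opening: 0.0695
gripper_force: 0.0
11.2333 [ 0.5946 -0.1565  0.1874] axis 76.2
predicted [277.5 216.6]
[276.4 178.7] [ 238  153   75   69 1968] [ 0.5683 -0.1497  0.12  ]
t: 11.87
tool_pos: [0.4384, -0.1642, 0.1592]
orientation: [-0.005, 3.14, -0.001]
force: [0.4, -0.8, -1.4]
opening: 0.07
gripper_force: 0.0
11.8667 [ 0.4384 -0.1642  0.1592] axis 90.2
predicted [277.6 215.8]
[277.4 217.4] [260 200  36  35 976] [ 0.4391 -0.1631  0.082 ]
```

View pics/w6.png

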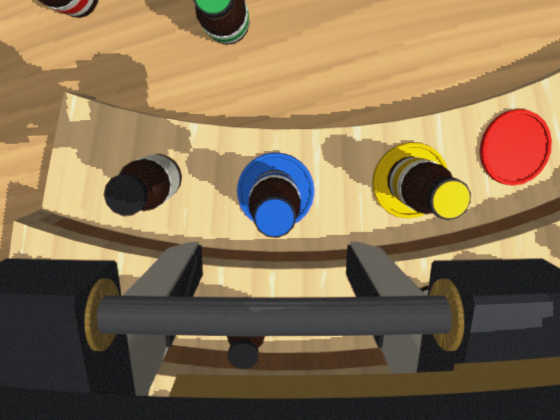

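Blue stands upright in its coaster, disc at (274,217), and the stock bottle is untouched. Next I pick green, with the tool already over it.

```bash
python3 -m inch '[0,0,-40,0,75,0,0,-80,0,75,0,0,-110,0,75,0,0,-132,0,75,0,0,-144,0,75,0,0,-144,0,75,0,0,-144,0,30,0,0,-144,0,30,0,0,-144,0,30,0,0,-144,0,30]' 20
python3 -m inch '[0,0,0,0,30,0,0,0,0,30,0,0,0,0,30]' 20
```

```text
t: 12.75
tool_pos: [0.4393, -0.1645, 0.0163]
orientation: [-0.007, 3.139, -0.002]
force: [-0.8, 1.1, -0.6]
opening: 0.0477
gripper_force: 0.0
t: 13.0
tool_pos: [0.4387, -0.1641, 0.0158]
orientation: [-0.006, 3.14, -0.001]
force: [0.6, 3.3, 5.7]
opening: 0.0397
gripper_force: 20.0
```

```bash
python3 -m inch '[0,0,20,0,30,0,0,60,0,30,0,0,100,0,30,10,20,138,3,30,25,55,145,6,30,42,93,145,9,30,58,130,145,12,30,75,167,145,16,30,91,204,145,16,30,108,240,145,16,30]'
python3 -m inch '[15,35,0,0,30,30,70,0,0,30,44,100,0,0,30,44,100,0,0,30,44,100,0,0,30,44,100,0,0,30]'
```

```text
t: 13.83
tool_pos: [0.5459, 0.0781, 0.1596]
orientation: [0.445, -3.11, 0.0]
force: [-0.4, -0.7, -1.9]
opening: 0.0398
gripper_force: 20.0
t: 14.33
tool_pos: [0.5892, 0.1758, 0.159]
orientation: [0.444, -3.109, 0.001]
force: [0.3, -0.1, -2.1]
opening: 0.0394
gripper_force: 20.0
```

```bash
python3 look.py w8 green .591 .176 .038 80
```

```text
14.3333 [0.5892 0.1758 0.159 ] axis 106.3
predicted [275.3 204.8]
[275.8 195.8] [ 235  166   82   64 3538] [0.5838 0.1743 0.038 ]
```

View pics/w8.png

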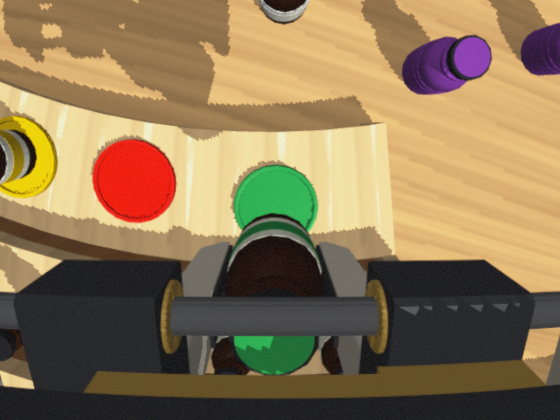

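The green coaster's outline spans columns 233–318 with its top at row 165, so its centre is about (275,207), which matches the prediction. I'll lower green now.

```bash
python3 -m inch '[2,0,-30,0,30,2,0,-60,0,30,2,0,-82,0,30,2,0,-94,0,30,2,0,-99,0,30,2,0,-101,0,30,2,0,-101,0,30,2,0,-101,0,30]'; python3 -m inch '[0,0,-1,0,30,0,0,-2,0,30,0,0,-3,0,30,0,0,-4,0,30,0,0,-4,0,30]'
```

```text
t: 15.05
tool_pos: [0.5931, 0.1761, 0.0606]
orientation: [-0.443, 3.107, 0.0]
force: [-0.5, 0.2, -0.9]
opening: 0.0394
gripper_force: 20.0
t: 15.47
tool_pos: [0.5916, 0.1761, 0.0545]
orientation: [0.444, -3.11, 0.0]
force: [-0.8, 0.1, -1.4]
opening: 0.0396
gripper_force: 20.0
```

```bash
python3 -m inch '[0,0,-1,0,30,0,0,-2,0,30,0,0,-2,0,30]'
```

```text
t: 15.72
tool_pos: [0.5919, 0.1762, 0.0539]
orientation: [-0.444, 3.11, -0.0]
force: [-6.6, -0.4, 7.6]
opening: 0.0396
gripper_force: 20.0
```

```bash
python3 -m inch '[0,0,1,0,30,0,0,1,0,75,0,0,1,0,75,0,0,1,0,75,0,0,1,0,75,0,0,1,0,75,0,0,30,0,75,0,0,70,0,75,0,0,110,0,75,0,0,130,0,75]'; python3 look.py w9 green .592 .176 .12 80
python3 -m inch '[-17,-36,0,-4,75,-34,-72,0,-8,75,-51,-108,0,-12,75,-68,-144,0,-16,75,-85,-180,0,-20,75,-102,-216,0,-24,75,-119,-252,0,-28,75,-136,-288,0,-32,75,-153,-324,0,-36,75,-170,-360,0,-36,75]'
python3 -m inch '[-15,-35,-10,0,75,-30,-70,-20,0,75,-43,-104,-27,0,75,-43,-104,-27,0,75,-43,-104,-27,0,75,-43,-104,-27,0,75]'; python3 look.py w10 red .379 -.288 .082 110
```

```text
t: 16.55
tool_pos: [0.5937, 0.1765, 0.1884]
orientation: [-0.443, 3.104, 0.001]
force: [1.2, 1.1, 1.0]
opening: 0.0699
gripper_force: 0.0
16.55 [0.5937 0.1765 0.1884] axis 106.2
predicted [275.9 217.4]
[279.1 180.3] [ 239  155   74   67 1601] [0.5676 0.171  0.12  ]
t: 17.43
tool_pos: [0.4206, -0.1853, 0.1825]
orientation: [0.546, 3.093, -0.0]
force: [0.8, -0.4, -0.7]
opening: 0.0695
gripper_force: 0.0
t: 17.93
tool_pos: [0.3787, -0.2877, 0.1554]
orientation: [-0.541, -3.094, -0.001]
force: [0.5, -0.1, 0.5]
opening: 0.07
gripper_force: 0.0
17.9333 [ 0.3787 -0.2877  0.1554] axis 70.2
predicted [275.3 218. ]
[274.2 218.7] [ 256  201   38   36 1091] [ 0.3791 -0.2889  0.082 ]
```

View pics/w9.png

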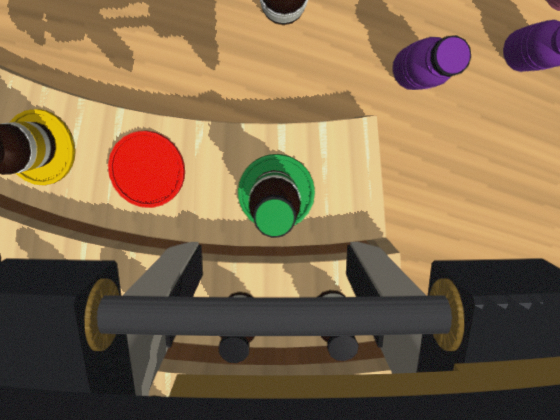

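Green stands upright in its coaster, disc at (274,217). The red bottle is directly below the tool.

```bash
python3 -m inch '[0,-1,-40,0,75,0,-1,-80,0,75,0,-1,-110,0,75,0,-1,-130,0,75,0,-1,-141,0,75,0,-1,-141,0,75,0,-1,-141,0,30,0,-1,-141,0,30,0,-1,-141,0,30,0,-1,-141,0,30]' 20
python3 -m inch '[0,0,0,0,30,0,0,0,0,30,0,0,0,0,30]' 20
```

```text
t: 18.82
tool_pos: [0.38, -0.2899, 0.0164]
orientation: [0.538, 3.092, -0.003]
force: [-0.0, -0.2, -0.0]
opening: 0.0475
gripper_force: 0.0
t: 19.07
tool_pos: [0.3795, -0.2895, 0.0158]
orientation: [0.539, 3.093, -0.001]
force: [-0.3, 0.7, 6.6]
opening: 0.0399
gripper_force: 20.0
```

```bash
python3 -m inch '[0,0,20,0,30,0,0,60,0,30,0,0,100,0,30,10,16,138,4,30,30,47,150,8,30,51,80,150,12,30,73,114,150,16,30,95,148,150,20,30,116,181,150,24,30,138,215,150,26,30]'
python3 -m inch '[20,32,0,0,30,41,64,0,0,30,62,97,0,0,30,78,122,0,0,30,86,135,0,0,30,86,135,0,0,30,86,135,0,0,30]'
```

```text
t: 19.9
tool_pos: [0.5173, -0.0722, 0.1647]
orientation: [-0.177, 3.137, -0.0]
force: [1.0, -0.4, -1.3]
opening: 0.0395
gripper_force: 20.0
t: 20.48
tool_pos: [0.6025, 0.0616, 0.1641]
orientation: [0.174, -3.136, 0.0]
force: [-0.4, -0.5, -1.1]
opening: 0.0397
gripper_force: 20.0
```

```bash
python3 -m inch '[0,0,-30,0,30,0,0,-60,0,30,0,0,-86,0,30,0,0,-98,0,30,0,0,-103,0,30,0,0,-106,0,30,0,0,-106,0,30,0,0,-106,0,30]'; python3 -m inch '[0,0,-1,0,30,0,0,-2,0,30,0,0,-3,0,30,0,0,-4,0,30,0,0,-4,0,30]'
```

```text
t: 21.15
tool_pos: [0.604, 0.0608, 0.0606]
orientation: [-0.17, 3.134, -0.0]
force: [-0.1, -0.4, -0.8]
opening: 0.0393
gripper_force: 20.0
t: 21.57
tool_pos: [0.6027, 0.0612, 0.0546]
orientation: [0.171, -3.137, -0.0]
force: [0.2, -0.2, -1.3]
opening: 0.0396
gripper_force: 20.0
```

```bash
python3 -m inch '[0,0,-1,0,30,0,0,-2,0,30,0,0,-2,0,30]'
```

```text
t: 21.82
tool_pos: [0.6029, 0.0611, 0.0538]
orientation: [-0.171, 3.137, -0.0]
force: [-5.0, -0.2, 8.2]
opening: 0.0396
gripper_force: 20.0
```

```bash
python3 -m inch '[0,0,1,0,30,0,0,1,0,75,0,0,1,0,75,0,0,1,0,75,0,0,1,0,75,0,0,1,0,75,0,0,30,0,75,0,0,70,0,75,0,0,110,0,75,0,0,130,0,75]'; python3 -m inch '[-40,0,20,0,75,-80,0,40,0,75,-120,0,40,0,75,-150,0,40,0,75,-150,0,40,0,75,-150,0,40,0,75,-150,0,40,0,75]'
python3 -c "
from plant import read_camera;import cv2
cv2.imwrite('pics/w11.png',read_camera('wrist')['image']);cv2.imwrite('pics/s11.png',read_camera('side')['image'])"
```

```text
t: 22.65
tool_pos: [0.6047, 0.0612, 0.1883]
orientation: [-0.171, 3.131, -0.0]
force: [0.8, 0.2, 0.5]
opening: 0.0697
gripper_force: 0.0
t: 23.23
tool_pos: [0.4533, 0.0611, 0.2232]
orientation: [-0.171, 3.135, -0.0]
force: [-0.2, 0.7, 0.0]
opening: 0.07
gripper_force: 0.0
```

View pics/s11.png

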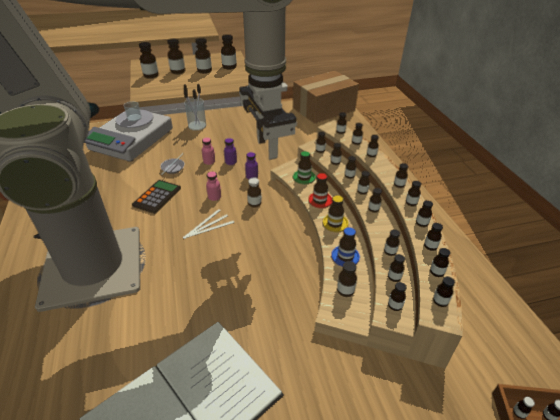

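View pics/w11.png

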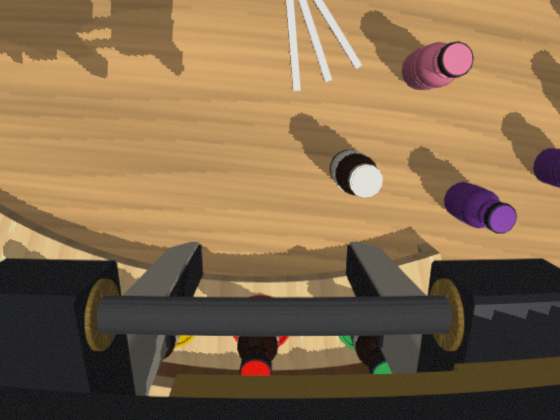

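The side view shows all four bottles upright in their own coasters: green (304,167), red (320,190), yellow (336,213), blue (347,245). The trial bottle (254,193) and stock bottle (347,279) are where they started. I'm handing the job in.

```bash
python3 -c "
from plant import job;print(job.close_job())"
```

```text
the job is handed in; nothing more can be done
None
```

All four colour-coded bottles stand upright in the coasters of their own colour, the two white-labelled bottles and the look-alikes were left alone, and the job is handed in at about 23 s.

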